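# Close the bread keeper after dinner

## Task

Put the bamboo lid on the white bread dish, lined up with it, then press it down at its corners until every corner pad is fully down and the lid lies level on the sprung cushions, and let go. The pads yield only to a firm push and how far they must go differs each time, so feel for the cushions; the dish is fragile: never press on it with more than 40 N, do not shove it out of place, and leave the bottle, tumbler, bowl and candle alone.

Things in the scene. Friction and masses are not known exactly. Their poses are not given: they have to be found in the camera images.
- dish: White stoneware open bread dish, loose, about 1 kg, outside 170 mm (its x) by 120 mm (its y), rim 68 mm high, walls 6 mm, bread rolls inside up to 47 mm high. Origin: centre of the underside, z up. A dark rubber pad 16 x 12 mm near each inner corner, at x = +-70, y = +-37 mm, stands 10.5 to 11 mm above the rim. The dish bears at most 40 N from the lid.
- liner: Grey liner fixed in the dish, origin as the dish's. Beside each pad, towards the long wall, it has a sprung cushion (14 N per mm). The rubber pads hold the lid up at first; each slides down stiffly, gives way at about 7 N, stays where pushed. Home: all 4 pads are down so far that the lid lies on the cushions alone. That takes 3 to 8.5 mm, different each time and not in the poses: feel for it.
- lid: Bamboo lid, about 0.22 kg, 188 mm (x) by 138 mm (y), same after a half turn. Origin: centre of the underside at the skirt's lower edge, z up. Flared skirt 22 mm deep goes outside the rim, play each side 2 mm (top) to 5 mm (edge). Plate z = 22 to 30 mm; grip bar on it, centred, 70 mm along x, 16 mm wide, z = 30 to 62 mm. Origin above the dish's: 57 mm on raised pads, 48.5 to 53.5 mm home.
- corner0 (a point): Press point on the lid's top face near its corner at +x +y (lid frame x = +68, y = +36, z = 30 mm), right above a pad when the lid is on; 87 mm above the dish's origin on a raised pad. When it meets the cushion the push needed climbs from 7 to 12 N steeply; 16 to 25 N there is enough.
- corner1 (a point): Press point on the lid's top face near its corner at -x +y (lid frame x = -68, y = +36, z = 30 mm), right above a pad when the lid is on; 87 mm above the dish's origin on a raised pad. When it meets the cushion the push needed climbs from 7 to 12 N steeply; 16 to 25 N there is enough.
- corner2 (a point): Press point on the lid's top face near its corner at -x -y (lid frame x = -68, y = -36, z = 30 mm), right above a pad when the lid is on; 87 mm above the dish's origin on a raised pad. When it meets the cushion the push needed climbs from 7 to 12 N steeply; 16 to 25 N there is enough.
- corner3 (a point): Press point on the lid's top face near its corner at +x -y (lid frame x = +68, y = -36, z = 30 mm), right above a pad when the lid is on; 87 mm above the dish's origin on a raised pad. When it meets the cushion the push needed climbs from 7 to 12 N steeply; 16 to 25 N there is enough.
- wine: Closed green wine bottle standing, 74 mm wide, 290 mm high; origin at the centre of its underside. Bystander.
- tumbler: Drinking glass standing, 76 mm wide, 90 mm high; origin at the centre of its underside. Bystander.
- bowl: Small blue bowl, 120 mm wide, 45 mm high; origin at the centre of its underside. Bystander.
- candle: White pillar candle, 72 mm wide, 80 mm high; origin at the centre of its underside. Bystander.

How it is judged:
By the outcome, as a careful person would: the job done as asked, in the order asked, and still so for the second after the job is handed in, with the robot touching nothing.
It also fails if it takes over 61 s, if anything falls off the work surface, if the arm or the gripper's body presses on something with over 40 N, if the wrist force passes 120 N, or if a joint passes its speed limit or range.

## Robot

A 7-joint arm with a two-finger parallel gripper is mounted at the origin on the work surface. World frame = base frame: x ahead of the robot, y to its left, z up, the work surface at z = 0. Lengths are in m, angles in degrees, forces in N, time in s.
With the tool pointing down it reaches from about 0.4 to 0.875 m from the base axis. Payload 19.3 kg.
Tool frame: the origin (TCP) lies midway between the tips of the shut fingers; the grasp point (between the pads) lies ctrl.grasp_offset behind it (ctrl.grasp_offset is the distance from the TCP to the grasp point, in m); z points along the fingers, y is the line along which they close (so a half turn about z gives the same grasp; the last joint's range is limited). The gripper opens to 85 mm and grips with 20 to 120 N. Pads are 22 mm wide; open, the fingers measure 114 mm over their backs; the gripper's body (76 mm by 85 mm) begins 54 mm behind the grasp point. The pads swing forward as they close: fully open they stand 13 mm farther back than shut.
Start: joints at [-80.799, 29.874, -2.08, 91.645, 1.215, 58.505, -6.463], TCP at [0.143, 0.608, 0.203] pointing down, gripper open.
Joint ranges: [-166.77, 166.77], [-17.47, 122.26], [-85.68, 81.53], [9.62, 139.38], [-72.42, 252.41], [9.2, 110.78], [-144.41, 144.41]. Speed limits (degrees/s): [108.29, 108.29, 136.94, 136.94, 172.46, 172.46, 172.46].

## Interface

Orientations are given as a 3x3 rotation matrix whose columns are the frame's x, y, z axes.
In Python, from workcell import ctrl, camera, camera_model gives the robot as it stands.
- The arm moves only by the tool arm_command, never from a script. Its argument "motion" is a list of rows, each a list of 2 entries, a list of its own where there are three numbers: the shift along the tool's x, y, z in m, then the turn, a rotation vector about the tool's x, y, z in rad. In form: [[[x, y, z], [wx, wy, wz]], ...]. A call has 1 to 8 rows; each row shifts and turns the commanded pose from where the row before left it, along the tool's axes as they then stand; what a row does not reach is not made up. A row lasts 1/8 s, in which the tool goes at most 62.5 mm and 10.7 degrees, less where a joint would pass 70% of its speed; a pose out of reach is approached as far as the arm can. A call with a gripper value outside its range is refused whole. "fingers" is the opening, from 0 (shut) to 1 (fully open), set as the call begins (left out, the last holds). The fingers move at their own pace and stop on an object; "grip_force" is the grip in N (left out, the last holds). Time passes only in rows, so rows that do not move let the fingers close. It gives the time, the measured TCP pose, the force, the opening and the grip force at its end, in the units of the state.
- ctrl.read_state(): the state, without advancing time (a new reading comes with each control period).
- camera(name): name is "side" or "top"; returns the picture (480x640x3 uint8, red, green, blue); there is no depth.
- camera_model(name): a dict with "fx", "fy", "cx", "cy" (pixels), "xyz" and "orientation" of the camera in the world. Camera axes: x right, y up, looking along -z (the intrinsics and any distortion apply to the point x, -y, -z); pixel columns grow to the right and rows downward; lengths in m; the calibration is good to about 2 mm. A picture is of the moment at which its call begins. camera_model takes no time and is no camera call.
- ctrl.sign_off(): hands the job in; it is judged then, once.
The state is a dict: "time": time; "qpos": joint angles; "joint_vel": joint speeds; "joint_torque": joint torques, N m; "ee_pos": TCP position; "orientation": TCP orientation; "wrist_force": force on the tool from outside, world axes, zero at the start; "wrist_torque": the same for the moment, N m; "grip_width": finger opening in m; "grip_force": force on a finger pad.
Only numpy, scipy, OpenCV 4.12 (cv2) and the standard library are available. Lean on these libraries where they do the work, as an engineer would, in place of code of your own. Each camera call takes 0.05 s, during which the arm holds its last target. There are 200 camera calls.

## Working session

There is one attempt and no reset: what is moved stays moved. The work goes in short steps, Python scripts to look and compute and a tool call to move; the robot and the scene stay as the last step left them, time stands still between calls to the robot, and variables do not carry over. Pictures are saved under pics/ and viewed, at most 10 in all, crops included, and the job is handed in when it is done.

Besides the shell and the picture viewer there is one more tool, called after ">>>" by a JSON object that holds its "fn" and its "kwargs", one argument or row to a line. arm_command: Moves the arm, as the interface text tells. Its arguments: {"type":"object","properties":{"motion":{"type":"array","items":{"type":"array"}},"fingers":{"type":"number"},"grip_force":{"type":"number"}},"required":["motion"]}

```bash
mkdir -p pics; ls; python3 - <<'E'
from workcell import ctrl,camera,camera_model
import cv2,numpy as np
for n in("top","side"):
    cv2.imwrite(f"pics/{n}0.png",camera(n)[:,:,::-1]); print(n,camera_model(n))
print(ctrl.grasp_offset,ctrl.read_state())
E
```

```text
pics
top {'fx': 566.7966934957707, 'fy': 566.7966934957707, 'cx': 314.91389809207874, 'cy': 234.95662801769646, 'xyz': array([ 0.44322902, -0.02275331,  1.49014487]), 'orientation': array([[ 5.63466736e-05,  9.97112238e-01, -7.59419653e-02],
       [-9.99996487e-01,  2.57433796e-04,  2.63811862e-03],
       [ 2.65005039e-03,  7.59415498e-02,  9.97108749e-01]])}
side {'fx': 436.17277361468444, 'fy': 436.17277361468444, 'cx': 316.90916698831927, 'cy': 239.61291084246474, 'xyz': array([ 0.44356566, -0.88911515,  0.77448134]), 'orientation': array([[ 0.99262912,  0.05868753, -0.10603402],
       [-0.11931218,  0.62672225, -0.77005443],
       [ 0.02126129,  0.7770296 ,  0.62910489]])}
0.0187 {'time': 0.1, 'qpos': array([-80.79934211,  29.90488931,  -2.08035925,  91.66961902,
         1.21355949,  58.50257762,  -6.46363967]), 'joint_vel': array([-0.02191546, -0.06276015, -0.10833315, -0.15168196, -0.00151828,
        0.09916457, -0.00232288]), 'joint_torque': array([ 2.61454850e-03, -9.28491426e+01,  1.98326826e+00, -3.70530617e+01,
        1.80426717e-02,  5.46188603e-03, -6.17603905e-05]), 'ee_pos': array([0.14292857, 0.60811883, 0.20239836]), 'orientation': array([[-9.73476655e-01,  2.28786312e-01, -1.63089273e-04],
       [ 2.28786362e-01,  9.73476195e-01, -9.47296766e-04],
       [-5.79650082e-05, -9.59483889e-04, -9.99999538e-01]]), 'wrist_force': array([-0.32733925,  0.42987915,  0.09087281]), 'wrist_torque': array([ 0.0006856 , -0.06008977, -0.02031761]), 'grip_force': 0.0, 'grip_width': 0.08535095993569204}
```

View pics/top0.png

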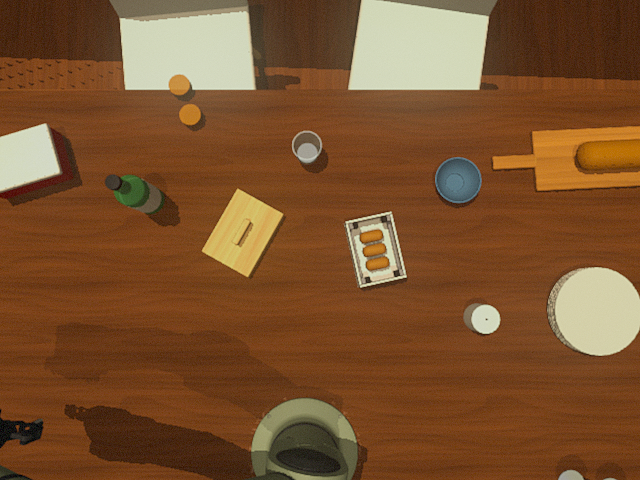

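View pics/side0.png

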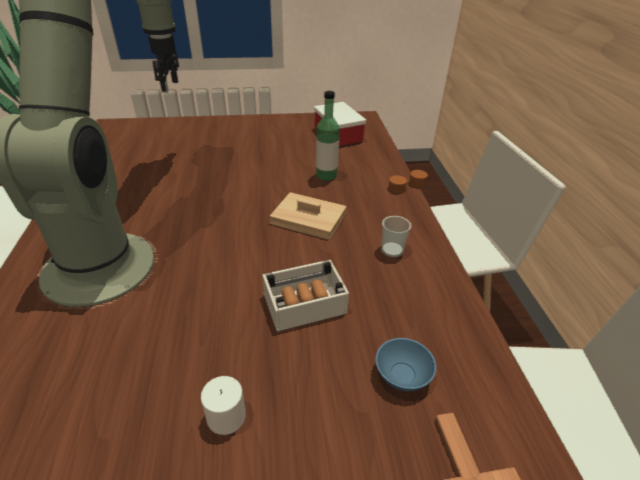

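The top view shows the lid near (243,233), the dish near (376,250), and the bottle near (130,192). The side view shows the lid flat on the table near (309,214) and the dish near (305,293). I'll enlarge both.

```bash
python3 - <<'E'
import cv2,numpy as np
t=cv2.imread("pics/top0.png");s=cv2.imread("pics/side0.png")
f=lambda im,u,v,w,h,k:cv2.resize(im[v:v+h,u:u+w],None,fx=k,fy=k,interpolation=cv2.INTER_CUBIC)
a=np.hstack([f(t,195,180,100,100,4),f(t,330,200,100,100,4)])
b=np.hstack([f(s,260,185,100,50,4),f(s,255,255,100,75,4)[:200]])
b=np.hstack([cv2.copyMakeBorder(f(s,262,190,90,50,4),0,0,0,40,0),f(s,258,260,100,50,4)])
cv2.imwrite("pics/c.png",np.vstack([a,b]))
E
```

```text
(no output)
```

View pics/c.png

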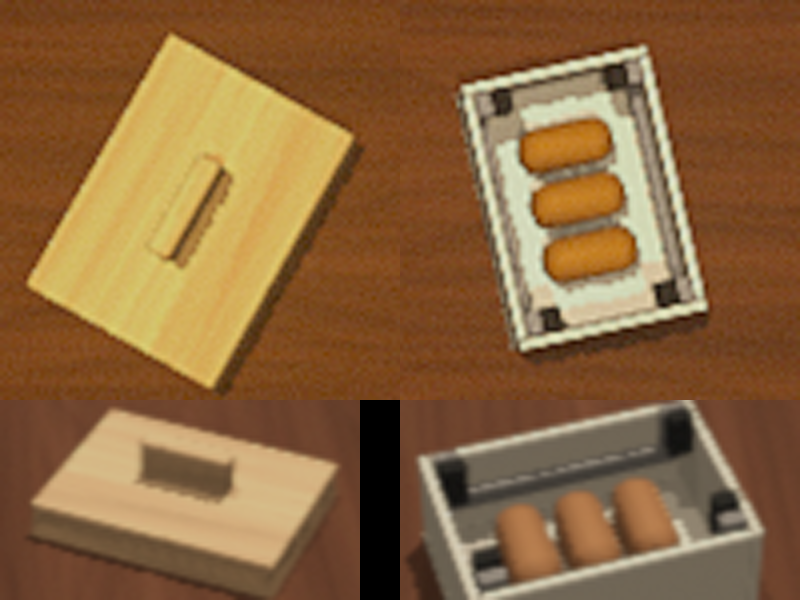

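The composite is clear: lid corners at crop (170,34), (355,136), (217,389), (28,285), and dish rim corners at (460,88), (646,47), (707,310), (518,350). Side-view corners are readable too. Next I'll fit the poses.

```bash
cat > h.py <<'E'
from workcell import ctrl,camera,camera_model
import numpy as np
from scipy.optimize import least_squares
from scipy.spatial.transform import Rotation as R
M={n:camera_model(n) for n in("top","side")}
def proj(n,P):
    m=M[n];c=(np.asarray(P)-m["xyz"])@m["orientation"]
    return np.c_[m["cx"]+m["fx"]*c[:,0]/-c[:,2],m["cy"]+m["fy"]*c[:,1]/c[:,2]]
def fit(obs,guess):
    """obs: list of (cam, local pts, pixels); planar pose x,y,yaw(deg)"""
    def res(p):
        Rz=R.from_euler("z",p[2],degrees=True).as_matrix()
        return np.concatenate([(proj(n,np.asarray(L)@Rz.T+[p[0],p[1],0])-uv).ravel() for n,L,uv in obs])
    s=least_squares(res,guess,x_scale=[.01,.01,1]);return s.x,s.fun.reshape(-1,2)
def rect(a,b,z):return np.array([[a,b,z],[-a,b,z],[-a,-b,z],[a,-b,z]])
def plan(pos,yaw):
    """shift in tool axes, turn in rad, to reach TCP pos, tool down, tool x at yaw (deg) in world"""
    s=ctrl.read_state();A=s["orientation"]
    B=R.from_euler("z",yaw,degrees=True).as_matrix()@np.diag([1,-1,-1])
    return (A.T@(np.asarray(pos)-s["ee_pos"])).round(4),R.from_matrix(A.T@B).as_rotvec().round(4)
E
cat > a.py <<'E'
from h import *
lt=np.array([[170,34],[355,136],[217,389],[28,285]])/4-.375+[195,180]
ls=np.array([[113,9],[338,65],[272,170],[33,103]])/4-.375+[262,190]
dt=np.array([[60,88],[246,47],[307,310],[118,350]])/4-.375+[330,200]
ds=np.array([[20,57],[362,130],[290,3]])/4-.375+[258,260]
# world: image top = +x, image left = +y. lid long axis ~ from bottom-left to up-right
# lid frame corners: ++,-+,--,+-  (x axis: up-right in top image)
for a,b,z in((.094,.069,0),(.091,.066,.03)):
    for o in([("top",rect(a,b,z)[[0,3,2,1]],lt)],):
        print("lid",a,*fit(o,[.45,.16,-30]))
print("lid side",*fit([("side",rect(.091,.066,.03)[[3,2,1,0]],ls)],[.45,.16,-30]))
print("bar",*fit([("top",rect(.035,.008,.062)[[0,3,2,1]],np.array([[205,153],[224,163],[172,260],[150,247]])/4-.375+[195,180])],[.45,.16,-30]))
print("dish",*fit([("top",rect(.085,.06,.068)[[0,3,2,1]],dt)],[.43,-.17,10]))
L=rect(.085,.06,.068)
print("dish side",*fit([("side",L[[1,3,0]],ds)],[.43,-.17,10]))
for n in("top","side"):print(proj(n,L@R.from_euler("z",12,degrees=True).as_matrix().T+[.4,-.17,0]))
E
python3 a.py
```

```text
lid 0.094 [  0.56388865   0.1634826  -28.62476115] [[ 0.22812554  0.66861802]
 [-0.45035603 -0.03100896]
 [-0.5871104  -0.70225125]
 [ 0.81018321  0.0875182 ]]
lid 0.091 [  0.56143305   0.15973374 -28.62393222] [[ 0.56027139  1.34396682]
 [-1.20193004  0.05524874]
 [-0.92466001 -1.37270414]
 [ 1.56634145  0.02073927]]
lid side [ 5.60806156e-01  1.58394758e-01 -2.09380270e+02] [[ 0.37527106  0.8992778 ]
 [-0.93526302  0.58398314]
 [-0.3804413  -1.0017288 ]
 [ 0.94167408  0.01945778]]
bar [  0.56187586   0.15883349 -28.74849654] [[-0.28742047 -0.4241908 ]
 [ 0.47801226  0.10207432]
 [-0.08074701  0.05740994]
 [-0.10930399  0.26183386]]
dish [ 0.51579102 -0.17822026 12.27427278] [[ 0.0377815  -0.32408821]
 [-0.07580375 -0.1136559 ]
 [-0.22014179  0.09944611]
 [ 0.25743707  0.33236175]]
dish side [ 0.51521851 -0.17922715 12.05748305] [[-0.63134841 -0.13284441]
 [ 0.57835369  0.98944275]
 [ 0.03562671 -1.18441617]]
[[341.69844302 267.14481026]
 [356.16372668 334.19152912]
 [403.28442436 324.04805769]
 [388.42634122 257.19461814]]
[[282.74064902 259.70518513]
 [212.11504491 274.30522164]
 [220.4356465  311.50119211]
 [297.05176714 293.86739321]]
```

```bash
python3 -c "
from h import *
print(plan([.5615,.159,.12],151.2))"
```

```text
(array([-0.5102, -0.3414,  0.0828]), array([-9.000e-04,  2.000e-04,  2.718e-01]))
```

>>> {"fn": "arm_command", "kwargs": {
  "motion": [
    [[-0.0464,-0.031,0.0075],[0,0,0]],
    [[-0.0464,-0.031,0.0075],[0,0,0]],
    [[-0.0464,-0.031,0.0075],[0,0,0]],
    [[-0.0464,-0.031,0.0075],[0,0,0]],
    [[-0.0464,-0.031,0.0075],[0,0,0]],
    [[-0.0464,-0.031,0.0075],[0,0,0]],
    [[-0.0464,-0.031,0.0075],[0,0,0]],
    [[-0.0464,-0.031,0.0075],[0,0,0]]
  ],
  "fingers": 0.7,
  "grip_force": 40
}}

```text
time: 1.1
ee_pos: [0.4486, 0.2806, 0.1426]
orientation: [[-0.974, 0.229, -0.0], [0.229, 0.974, -0.0], [0.0, -0.0, -1.0]]
wrist_force: [0.6, 0.6, -1.0]
grip_width: 0.0599
grip_force: 0.0
```

>>> {"fn": "arm_command", "kwargs": {
  "motion": [
    [[-0.0464,-0.031,0.0075],[0,0,0]],
    [[-0.0464,-0.031,0.0075],[0,0,0]],
    [[-0.0464,-0.031,0.0075],[0,0,0]],
    [[0,0,0],[0,0,0.136]],
    [[0,0,0],[0,0,0.136]],
    [[0,0,0],[0,0,0]],
    [[0,0,0],[0,0,0]]
  ]
}}

```text
time: 1.98
ee_pos: [0.5617, 0.1598, 0.1203]
orientation: [[-0.878, 0.479, -0.0], [0.479, 0.878, -0.0], [0.0, -0.0, -1.0]]
wrist_force: [-0.7, -0.6, -0.7]
grip_width: 0.0597
grip_force: 0.0
```

```bash
python3 -c "
from h import *
print(plan([.5615,.159,.036],151.2),ctrl.read_state()['wrist_force'],ctrl.read_state()['ee_pos'])"
```

```text
(array([-0.0003, -0.0008,  0.0843]), array([-0.0002, -0.0001,  0.0034])) [-0.71803956 -0.55827848 -0.67453824] [0.56167198 0.15984639 0.12031368]
```

>>> {"fn": "arm_command", "kwargs": {
  "motion": [
    [[0,-0.001,0.04],[0,0,0.003]],
    [[0,0,0.03],[0,0,0]],
    [[0,0,0.01],[0,0,0]],
    [[0,0,0.003],[0,0,0]],
    [[0,0,0],[0,0,0]]
  ]
}}

```text
time: 2.6
ee_pos: [0.5619, 0.159, 0.0383]
orientation: [[-0.875, 0.484, 0.001], [0.484, 0.875, 0.0], [-0.001, 0.001, -1.0]]
wrist_force: [0.1, -0.1, -0.7]
grip_width: 0.0601
grip_force: 0.0
```

>>> {"fn": "arm_command", "kwargs": {
  "motion": [
    [[0,0,0],[0,0,0]],
    [[0,0,0],[0,0,0]],
    [[0,0,0],[0,0,0]],
    [[0,0,0],[0,0,0]],
    [[0,0,0],[0,0,0]],
    [[0,0,0],[0,0,0]]
  ],
  "fingers": 0,
  "grip_force": 40
}}

```text
time: 3.35
ee_pos: [0.5613, 0.1588, 0.0374]
orientation: [[-0.875, 0.485, -0.0], [0.485, 0.875, -0.0], [0.0, -0.0, -1.0]]
wrist_force: [0.2, -1.1, 1.4]
grip_width: 0.0002
grip_force: 0.0
```

```bash
python3 - <<'E'
from h import *
import cv2
t=camera("top")[:,:,::-1];s=camera("side")[:,:,::-1]
f=lambda im,u,v:cv2.resize(im[v:v+140,u:u+100],None,fx=4,fy=4,interpolation=cv2.INTER_CUBIC)
cv2.imwrite("pics/g.png",np.hstack([f(t,195,160),f(s,260,130)]));print(ctrl.read_state()["grip_width"])
E
```

```text
-0.00014000204644322326
```

View pics/g.png

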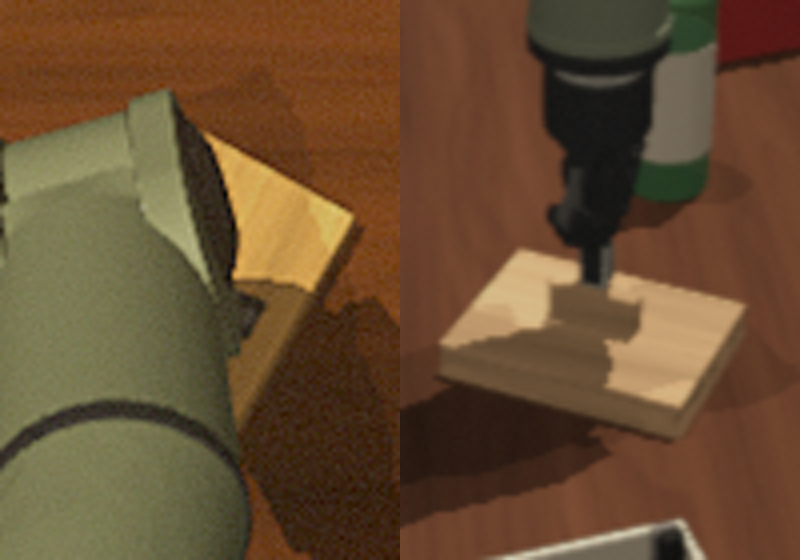

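```bash
python3 - <<'E'
from h import *
s=ctrl.read_state();p=s["ee_pos"];print(p)
P=[p,p+[0,0,.03],p+[0,0,.06]]
for n,o in(("side",[260,130]),("top",[195,160])):print(n,(proj(n,P)-o)*4+(np.array([400,0]) if n=="side" else 0))
Rz=R.from_euler("z",-28.8,degrees=True).as_matrix()
for q in((.5615,.159,0),):
  for L in(rect(.035,.008,.062),rect(.035,.008,.03),rect(.091,.066,.03)):print((proj("side",L@Rz.T+q)-[260,130])*4+[400,0])
E
```

```text
[0.56132746 0.1588114  0.0373982 ]
side [[595.26514407 314.80840262]
 [595.66211323 280.79382689]
 [596.07111391 245.74832094]]
top [[191.15695771 288.18696292]
 [185.23617036 284.32367434]
 [179.06186331 280.29496523]]
[[644.62859    292.08657417]
 [556.12476931 270.4685899 ]
 [547.27013865 281.61001324]
 [636.45714537 303.60165693]]
[[643.43774906 328.16651168]
 [556.31856301 306.34364676]
 [547.60365487 317.6339736 ]
 [635.38471709 339.82873401]]
[[741.09992862 304.48555286]
 [520.55625028 251.0305554 ]
 [444.44278625 341.94020406]
 [679.21153149 403.39888717]]
```

The side view shows the lid unmoved, with the shut fingers apparently at or behind the bar, so nothing is gripped. I'll raise the tool and compare.

>>> {"fn": "arm_command", "kwargs": {
  "motion": [
    [[0,0,-0.03],[0,0,0]],
    [[0,0,-0.03],[0,0,0]],
    [[0,0,0],[0,0,0]],
    [[0,0,0],[0,0,0]]
  ]
}}

```text
time: 3.95
ee_pos: [0.5611, 0.1588, 0.097]
orientation: [[-0.875, 0.484, -0.0], [0.484, 0.875, -0.0], [0.0, -0.0, -1.0]]
wrist_force: [-0.1, 0.3, -0.0]
grip_width: -0.0
grip_force: 0.0
```

```bash
python3 - <<'E'
from h import *
import cv2
g=cv2.imread("pics/g.png")[:,400:]
s=camera("side")[:,:,::-1]
b=cv2.resize(s[130:270,260:360],None,fx=4,fy=4,interpolation=cv2.INTER_CUBIC)
cv2.imwrite("pics/h.png",np.hstack([cv2.resize(i[120:420,50:350],None,fx=1.333,fy=2,interpolation=cv2.INTER_CUBIC) if 0 else cv2.resize(i[150:400,80:280],(400,500),interpolation=cv2.INTER_CUBIC) for i in(g,b)]))
st=ctrl.read_state();p=st["ee_pos"];print(p,st["grip_width"],((proj("side",[p,p+[0,0,.0187]])-[260,130])*4-[80,150])*2+[400,0])
E
```

```text
[0.56089479 0.1587402  0.09666573] 7.937131251299367e-05 [[630.93766223 193.39832609]
 [631.44857665 148.65441548]]
```

View pics/h.png

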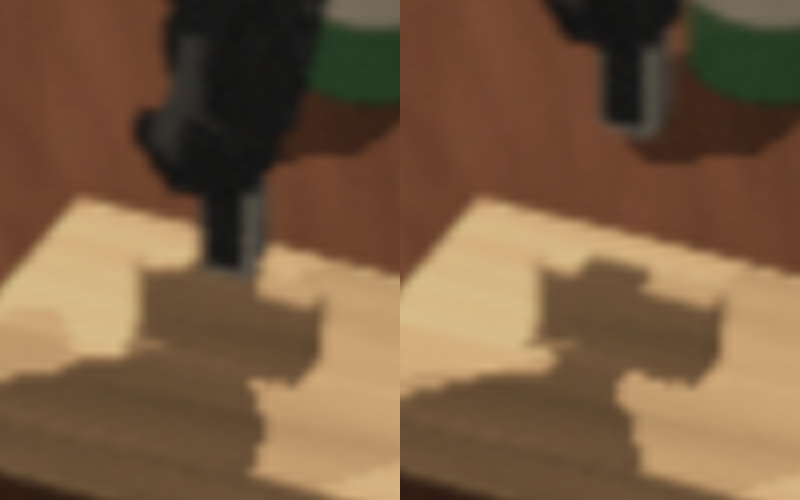

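The raised fingers' tips appear at (632,138), but the reported TCP projects to (631,193). The real tips are therefore about 24 mm higher than the pose says, and the fingers shut on top of the bar. I'll open and go about 24 mm deeper, watching the force.

>>> {"fn": "arm_command", "kwargs": {
  "motion": [
    [[0,0,0],[0,0,0]],
    [[0,0,0],[0,0,0]],
    [[0,0,0.03],[0,0,0]],
    [[0,0,0.03],[0,0,0]],
    [[0,0,0.012],[0,0,0]],
    [[0,0,0.006],[0,0,0]],
    [[0,0,0.005],[0,0,0]],
    [[0,0,0],[0,0,0]]
  ],
  "fingers": 0.5
}}

```text
time: 5.0
ee_pos: [0.5616, 0.1589, 0.0147]
orientation: [[-0.875, 0.485, 0.0], [0.485, 0.875, 0.0], [-0.0, 0.0, -1.0]]
wrist_force: [1.0, -0.5, 0.9]
grip_width: 0.0428
grip_force: 0.0
```

>>> {"fn": "arm_command", "kwargs": {
  "motion": [
    [[0,0,0],[0,0,0]],
    [[0,0,0],[0,0,0]],
    [[0,0,0],[0,0,0]],
    [[0,0,0],[0,0,0]],
    [[0,0,0],[0,0,0]]
  ],
  "fingers": 0,
  "grip_force": 50
}}

```text
time: 5.62
ee_pos: [0.5617, 0.1589, 0.015]
orientation: [[-0.875, 0.485, 0.001], [0.485, 0.875, 0.0], [-0.0, 0.001, -1.0]]
wrist_force: [-1.0, -0.6, 6.7]
grip_width: 0.015
grip_force: 48.8
```

>>> {"fn": "arm_command", "kwargs": {
  "motion": [
    [[0,0,-0.02],[0,0,0]],
    [[0,0,-0.03],[0,0,0]],
    [[0,0,-0.03],[0,0,0]],
    [[0,0,-0.03],[0,0,0]],
    [[0,0,-0.02],[0,0,0]],
    [[0,0,0],[0,0,0]],
    [[0,0,0],[0,0,0]]
  ]
}}

```text
time: 6.5
ee_pos: [0.5609, 0.1587, 0.1436]
orientation: [[-0.875, 0.484, -0.001], [0.484, 0.875, -0.0], [0.001, -0.001, -1.0]]
wrist_force: [0.3, 0.4, -2.7]
grip_width: 0.0148
grip_force: 49.6
```

```bash
python3 -c "
from h import *
print(plan([.5157,-.1785,.145],192.2))"
```

```text
(array([-0.1239, -0.3169, -0.0013]), array([-4.000e-04, -9.000e-04, -7.187e-01]))
```

>>> {"fn": "arm_command", "kwargs": {
  "motion": [
    [[-0.0155,-0.0396,0],[0,0,0]],
    [[-0.0155,-0.0396,0],[0,0,0]],
    [[-0.0155,-0.0396,0],[0,0,0]],
    [[-0.0155,-0.0396,0],[0,0,0]],
    [[-0.0155,-0.0396,0],[0,0,0]],
    [[-0.0155,-0.0396,0],[0,0,0]],
    [[-0.0155,-0.0396,0],[0,0,0]],
    [[-0.0155,-0.0396,0],[0,0,0]]
  ]
}}

```text
time: 7.5
ee_pos: [0.5155, -0.1796, 0.1433]
orientation: [[-0.875, 0.484, -0.001], [0.484, 0.875, 0.0], [0.001, -0.0, -1.0]]
wrist_force: [1.2, 0.1, -2.1]
grip_width: 0.0151
grip_force: 49.6
```

>>> {"fn": "arm_command", "kwargs": {
  "motion": [
    [[0,0,0],[0,0,-0.1437]],
    [[0,0,0],[0,0,-0.1437]],
    [[0,0,0],[0,0,-0.1437]],
    [[0,0,0],[0,0,-0.1437]],
    [[0,0,0],[0,0,-0.1437]],
    [[0,0,0],[0,0,0]],
    [[0,0,0],[0,0,0]]
  ]
}}

```text
time: 8.38
ee_pos: [0.516, -0.1784, 0.1439]
orientation: [[-0.978, -0.208, -0.001], [-0.208, 0.978, 0.0], [0.001, 0.0, -1.0]]
wrist_force: [-0.2, 0.6, -2.9]
grip_width: 0.0148
grip_force: 49.7
```

```bash
python3 - <<'E'
from h import *
import cv2
print(plan([.5157,-.1785,.145],192.2))
t=camera("top")[:,:,::-1];s=camera("side")[:,:,::-1]
f=lambda im,u,v:cv2.resize(im[v:v+130,u:u+100],None,fx=4,fy=4,interpolation=cv2.INTER_CUBIC)
cv2.imwrite("pics/p.png",np.hstack([f(t,330,180),f(s,258,200)]))
Rz=R.from_euler("z",12.2,degrees=True).as_matrix()
for z in(.128,.158):
  for a,b in((.094,.069),):
    print(z,((proj("side",rect(a,b,z)@Rz.T+[.5157,-.1785,0])-[258,200])*4+[400,0]).round(),((proj("top",rect(a,b,z)@Rz.T+[.5157,-.1785,0])-[330,180])*4).round())
print(((proj("side",rect(.085,.06,.068)@Rz.T+[.5157,-.1785,0])-[258,200])*4+[400,0]).round())
E
```

```text
(array([ 0.0003, -0.0001, -0.0011]), array([ 0.0005, -0.0008, -0.0038]))
0.128 [[702. 147.]
 [391. 210.]
 [452. 379.]
 [793. 301.]] [[ 47. 144.]
 [114. 450.]
 [339. 401.]
 [270.  96.]]
0.158 [[704. 107.]
 [388. 169.]
 [449. 337.]
 [797. 259.]] [[ 50. 138.]
 [119. 451.]
 [348. 401.]
 [277.  89.]]
[[689. 236.]
 [417. 294.]
 [469. 442.]
 [764. 371.]]
```

View pics/p.png

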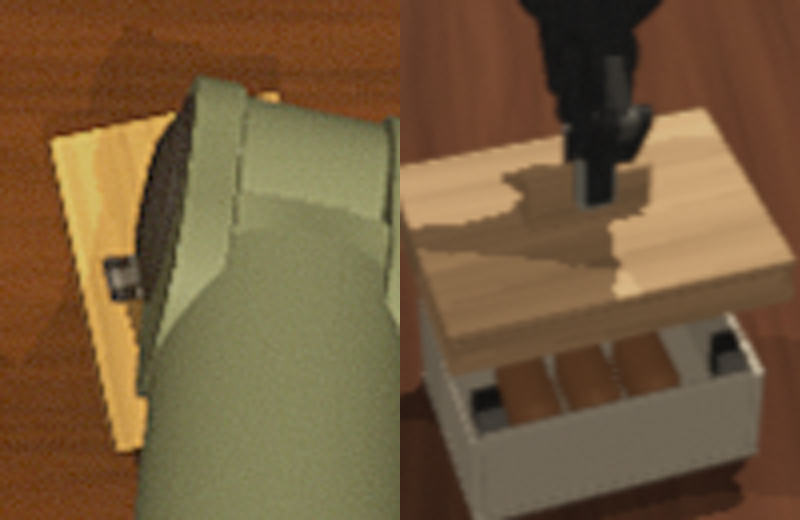

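The lid's corners in both views sit within about 1 px of the predicted aligned pose: top (50,140) and (120,451), side (702,108) and (793,262). I'll lower it now.

>>> {"fn": "arm_command", "kwargs": {
  "motion": [
    [[0,0,0.02],[0,0,-0.004]],
    [[0,0,0.02],[0,0,0]],
    [[0,0,0.008],[0,0,0]],
    [[0,0,0.005],[0,0,0]],
    [[0,0,0.004],[0,0,0]],
    [[0,0,0.003],[0,0,0]],
    [[0,0,0],[0,0,0]]
  ]
}}

```text
time: 9.35
ee_pos: [0.5163, -0.1784, 0.0844]
orientation: [[-0.977, -0.215, -0.0], [-0.215, 0.977, -0.0], [0.0, 0.0, -1.0]]
wrist_force: [-0.5, -0.0, -2.2]
grip_width: 0.0148
grip_force: 49.6
```

>>> {"fn": "arm_command", "kwargs": {
  "motion": [
    [[0,0,0.003],[0,0,0]],
    [[0,0,0.003],[0,0,0]],
    [[0,0,0.002],[0,0,0]],
    [[0,0,0],[0,0,0]]
  ]
}}

```text
time: 9.85
ee_pos: [0.5162, -0.1784, 0.0762]
orientation: [[-0.977, -0.215, -0.0], [-0.215, 0.977, 0.0], [0.0, 0.0, -1.0]]
wrist_force: [0.6, 0.0, -2.3]
grip_width: 0.0151
grip_force: 49.6
```

>>> {"fn": "arm_command", "kwargs": {
  "motion": [
    [[0,0,0.0015],[0,0,0]],
    [[0,0,0.0015],[0,0,0]],
    [[0,0,0],[0,0,0]],
    [[0,0,0],[0,0,0]]
  ]
}}

```text
time: 10.35
ee_pos: [0.5163, -0.1784, 0.0734]
orientation: [[-0.977, -0.215, 0.0], [-0.215, 0.977, -0.0], [-0.0, -0.0, -1.0]]
wrist_force: [0.0, 0.3, -1.9]
grip_width: 0.0151
grip_force: 49.6
```

>>> {"fn": "arm_command", "kwargs": {
  "motion": [
    [[0,0,0.001],[0,0,0]],
    [[0,0,0],[0,0,0]],
    [[0,0,0],[0,0,0]]
  ]
}}

```text
time: 10.72
ee_pos: [0.5163, -0.1784, 0.0724]
orientation: [[-0.977, -0.215, -0.0], [-0.215, 0.977, -0.0], [0.0, -0.0, -1.0]]
wrist_force: [-0.4, -0.0, -1.2]
grip_width: 0.0147
grip_force: 49.7
```

Contact is starting at about the expected height.

>>> {"fn": "arm_command", "kwargs": {
  "motion": [
    [[0,0,0.0007],[0,0,0]],
    [[0,0,0],[0,0,0]],
    [[0,0,0],[0,0,0]]
  ]
}}

```text
time: 11.1
ee_pos: [0.5163, -0.1784, 0.0721]
orientation: [[-0.977, -0.215, 0.0], [-0.215, 0.977, -0.0], [-0.0, -0.0, -1.0]]
wrist_force: [-2.5, 0.7, 7.4]
grip_width: 0.0151
grip_force: 51.0
```

>>> {"fn": "arm_command", "kwargs": {
  "motion": [
    [[0,0,0],[0,0,0]],
    [[0,0,0],[0,0,0]],
    [[0,0,0],[0,0,0]],
    [[0,0,0],[0,0,0]]
  ],
  "fingers": 0.5
}}

```text
time: 11.6
ee_pos: [0.5163, -0.1784, 0.0717]
orientation: [[-0.977, -0.215, 0.0], [-0.215, 0.977, -0.0], [-0.0, -0.0, -1.0]]
wrist_force: [0.0, -0.2, 0.7]
grip_width: 0.0425
grip_force: 0.0
```

>>> {"fn": "arm_command", "kwargs": {
  "motion": [
    [[0,0,-0.02],[0,0,0]],
    [[0,0,-0.03],[0,0,0]],
    [[0,0,-0.02],[0,0,0]],
    [[0,0,0],[0,0,0]],
    [[0,0,0],[0,0,0]],
    [[0,0,0],[0,0,0]]
  ]
}}

```text
time: 12.35
ee_pos: [0.5159, -0.1783, 0.1409]
orientation: [[-0.977, -0.215, -0.001], [-0.215, 0.977, 0.0], [0.001, 0.001, -1.0]]
wrist_force: [-0.3, -0.5, -0.7]
grip_width: 0.0431
grip_force: 0.0
```

>>> {"fn": "arm_command", "kwargs": {
  "motion": [
    [[0.04,-0.02,0],[0,0,0]],
    [[0.028,-0.016,0],[0,0,0]],
    [[0,0,0],[0,0,0]],
    [[0,0,0],[0,0,0]]
  ],
  "fingers": 0
}}

```text
time: 12.85
ee_pos: [0.458, -0.2278, 0.1414]
orientation: [[-0.977, -0.215, -0.0], [-0.215, 0.977, 0.0], [0.0, 0.0, -1.0]]
wrist_force: [0.2, -0.4, -0.9]
grip_width: 0.0
grip_force: 0.0
```

```bash
python3 - <<'E'
from h import *
import cv2
t=camera("top")[:,:,::-1];s=camera("side")[:,:,::-1]
f=lambda im,u,v:cv2.resize(im[v:v+130,u:u+100],None,fx=4,fy=4,interpolation=cv2.INTER_CUBIC)
cv2.imwrite("pics/q.png",np.hstack([f(t,330,180),f(s,258,200)]))
Rz=R.from_euler("z",12.2,degrees=True).as_matrix()
for z in(.087,.057):
    print(z,((proj("side",rect(.094,.069,z)@Rz.T+[.5157,-.1785,0])-[258,200])*4+[400,0]).round(),((proj("top",rect(.094,.069,z)@Rz.T+[.5157,-.1785,0])-[330,180])*4).round())
for i,L in enumerate(rect(.068,.036,0)):print(i,plan(np.array([.516,-.1785,.10])+L@Rz.T,192.4)[0])
print(ctrl.read_state())
E
```

```text
0.087 [[699. 200.]
 [396. 264.]
 [456. 434.]
 [787. 355.]] [[ 44. 151.]
 [109. 448.]
 [327. 400.]
 [260. 105.]]
0.057 [[697. 237.]
 [399. 301.]
 [458. 472.]
 [783. 392.]] [[ 41. 156.]
 [106. 447.]
 [319. 400.]
 [253. 111.]]
0 [-0.1351  0.071   0.0415]
1 [0.0009 0.0717 0.0415]
2 [ 0.0012 -0.0003  0.0415]
3 [-0.1348 -0.001   0.0415]
{'time': 12.95, 'qpos': array([ 20.72852288,  24.3612411 ,  -1.24973834, 112.06794727,
         0.72413425,  43.58445221, 121.54440911]), 'joint_vel': array([-0.08485684, -0.16826489,  0.001278  , -0.0923571 ,  0.01993165,
        0.00977141,  0.17075459]), 'joint_torque': array([ 7.27400333e-01, -7.62217498e+01,  2.18361430e+00, -2.98109436e+01,
        2.87954835e-02,  4.11951507e-03, -7.67291640e-03]), 'ee_pos': array([ 0.45827274, -0.22746273,  0.14147939]), 'orientation': array([[-9.76375332e-01, -2.16081492e-01, -7.46058672e-06],
       [-2.16081484e-01,  9.76375287e-01,  3.03523661e-04],
       [-5.83015129e-05,  2.97965110e-04, -9.99999954e-01]]), 'wrist_force': array([0.72294314, 0.16898884, 0.30483382]), 'wrist_torque': array([-0.00903963,  0.02827556, -0.03159146]), 'grip_force': 0.0, 'grip_width': 0.0001781533188391078}
```

View pics/q.png

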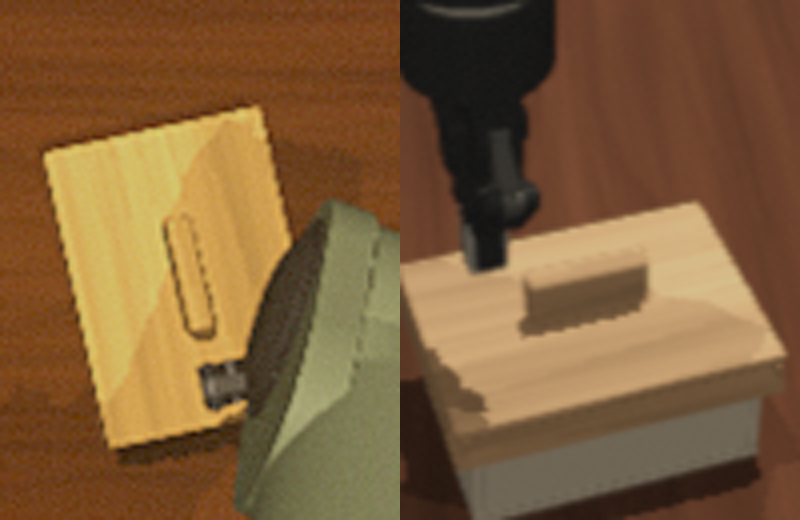

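The lid sits aligned on the raised pads, with top corners at (44,152), (109,448), (260,107) as predicted. Now I'll press corner 2, feeling for contact.

>>> {"fn": "arm_command", "kwargs": {
  "motion": [
    [[0.001,0,0.03],[0,0,0]],
    [[0,0,0.03],[0,0,0]],
    [[0,0,0.01],[0,0,0]],
    [[0,0,0.004],[0,0,0]],
    [[0,0,0.003],[0,0,0]],
    [[0,0,0.001],[0,0,0]],
    [[0,0,0],[0,0,0]]
  ]
}}

```text
time: 13.82
ee_pos: [0.4569, -0.2285, 0.0641]
orientation: [[-0.977, -0.215, 0.001], [-0.215, 0.977, -0.0], [-0.0, -0.0, -1.0]]
wrist_force: [-0.5, 0.7, 0.6]
grip_width: -0.0001
grip_force: 0.0
```

>>> {"fn": "arm_command", "kwargs": {
  "motion": [
    [[0,0,0.001],[0,0,0]],
    [[0,0,0.0005],[0,0,0]],
    [[0,0,0],[0,0,0]]
  ]
}}

```text
time: 14.2
ee_pos: [0.4567, -0.2284, 0.0622]
orientation: [[-0.977, -0.215, -0.0], [-0.215, 0.977, -0.0], [0.0, -0.0, -1.0]]
wrist_force: [0.1, 0.3, 0.2]
grip_width: 0.0001
grip_force: 0.0
```

>>> {"fn": "arm_command", "kwargs": {
  "motion": [
    [[0,0,0.001],[0,0,0]],
    [[0,0,0.0005],[0,0,0]],
    [[0,0,0],[0,0,0]]
  ]
}}

```text
time: 14.58
ee_pos: [0.4567, -0.2284, 0.0607]
orientation: [[-0.977, -0.215, -0.0], [-0.215, 0.977, -0.0], [0.0, -0.0, -1.0]]
wrist_force: [0.1, -0.2, -0.9]
grip_width: -0.0003
grip_force: 0.0
```

>>> {"fn": "arm_command", "kwargs": {
  "motion": [
    [[0,0,0.001],[0,0,0]],
    [[0,0,0.0005],[0,0,0]],
    [[0,0,0],[0,0,0]]
  ]
}}

```text
time: 14.95
ee_pos: [0.4567, -0.2284, 0.0592]
orientation: [[-0.977, -0.215, -0.0], [-0.215, 0.977, 0.0], [0.0, 0.0, -1.0]]
wrist_force: [-0.1, -0.7, 0.6]
grip_width: -0.0001
grip_force: 0.0
```

>>> {"fn": "arm_command", "kwargs": {
  "motion": [
    [[0,0,0.001],[0,0,0]],
    [[0,0,0.0005],[0,0,0]],
    [[0,0,0],[0,0,0]]
  ]
}}

```text
time: 15.32
ee_pos: [0.4567, -0.2285, 0.0579]
orientation: [[-0.977, -0.215, 0.0], [-0.215, 0.977, -0.0], [-0.0, -0.0, -1.0]]
wrist_force: [-1.5, 0.0, 6.8]
grip_width: 0.0002
grip_force: 2.9
```

Contact is at ee_z ≈ 0.0585. I'll press about 2.5 mm further in this first pass.

>>> {"fn": "arm_command", "kwargs": {
  "motion": [
    [[0,0,0.0005],[0,0,0]],
    [[0,0,0.0005],[0,0,0]],
    [[0,0,0.0005],[0,0,0]],
    [[0,0,0],[0,0,0]]
  ]
}}

```text
time: 15.82
ee_pos: [0.4567, -0.2287, 0.0565]
orientation: [[-0.977, -0.215, 0.0], [-0.215, 0.977, -0.0], [-0.0, -0.0, -1.0]]
wrist_force: [-2.4, 0.1, 7.8]
grip_width: 0.0006
grip_force: 4.1
```

>>> {"fn": "arm_command", "kwargs": {
  "motion": [
    [[0,0,0.0005],[0,0,0]],
    [[0,0,0.0005],[0,0,0]],
    [[0,0,0],[0,0,0]]
  ]
}}

```text
time: 16.2
ee_pos: [0.4567, -0.2288, 0.0555]
orientation: [[-0.977, -0.215, 0.0], [-0.215, 0.977, -0.0], [-0.0, -0.001, -1.0]]
wrist_force: [-2.6, -1.7, 8.0]
grip_width: -0.0003
grip_force: 4.4
```

>>> {"fn": "arm_command", "kwargs": {
  "motion": [
    [[0,0,-0.013],[0,0,0]],
    [[-0.05,0,0],[0,0,0]],
    [[-0.05,0,0],[0,0,0]],
    [[-0.036,0,0],[0,0,0]],
    [[0,0,0.005],[0,0,0]],
    [[0,0,0.004],[0,0,0]],
    [[0,0,0],[0,0,0]]
  ]
}}

```text
time: 17.08
ee_pos: [0.5886, -0.1996, 0.0592]
orientation: [[-0.977, -0.214, -0.001], [-0.214, 0.977, -0.0], [0.001, 0.0, -1.0]]
wrist_force: [-0.1, 0.6, -0.2]
grip_width: -0.0001
grip_force: 0.0
```

>>> {"fn": "arm_command", "kwargs": {
  "motion": [
    [[0,0,0.001],[0,0,0]],
    [[0,0,0.001],[0,0,0]],
    [[0,0,0.001],[0,0,0]],
    [[0,0,0],[0,0,0]]
  ]
}}

```text
time: 17.58
ee_pos: [0.5892, -0.1998, 0.0566]
orientation: [[-0.977, -0.214, 0.0], [-0.214, 0.977, -0.001], [0.0, -0.001, -1.0]]
wrist_force: [-2.6, -1.5, 4.4]
grip_width: 0.0002
grip_force: 2.5
```

>>> {"fn": "arm_command", "kwargs": {
  "motion": [
    [[0,0,0.0005],[0,0,0]],
    [[0,0,0.0005],[0,0,0]],
    [[0,0,0],[0,0,0]]
  ]
}}

```text
time: 17.95
ee_pos: [0.5892, -0.1999, 0.0557]
orientation: [[-0.977, -0.214, 0.0], [-0.214, 0.977, -0.001], [0.0, -0.001, -1.0]]
wrist_force: [-2.3, -1.6, 6.4]
grip_width: -0.0003
grip_force: 3.1
```

>>> {"fn": "arm_command", "kwargs": {
  "motion": [
    [[0,0,-0.014],[0,0,0]],
    [[0,0.036,0],[0,0,0]],
    [[0,0.036,0],[0,0,0]],
    [[0,0,0],[0,0,0]],
    [[0,0,0.006],[0,0,0]],
    [[0,0,0.005],[0,0,0]],
    [[0,0,0],[0,0,0]]
  ]
}}

```text
time: 18.82
ee_pos: [0.574, -0.1295, 0.0578]
orientation: [[-0.977, -0.214, -0.0], [-0.214, 0.977, -0.0], [0.0, -0.0, -1.0]]
wrist_force: [-0.3, -0.5, 0.0]
grip_width: 0.0002
grip_force: 0.0
```

>>> {"fn": "arm_command", "kwargs": {
  "motion": [
    [[0,0,0.001],[0,0,0]],
    [[0,0,0.001],[0,0,0]],
    [[0,0,0.001],[0,0,0]],
    [[0,0,0],[0,0,0]]
  ]
}}

```text
time: 19.32
ee_pos: [0.574, -0.1292, 0.0554]
orientation: [[-0.977, -0.215, 0.0], [-0.215, 0.977, -0.0], [0.0, -0.0, -1.0]]
wrist_force: [-1.0, -1.1, 5.2]
grip_width: 0.0001
grip_force: 2.6
```

>>> {"fn": "arm_command", "kwargs": {
  "motion": [
    [[0,0,-0.014],[0,0,0]],
    [[0.046,0,0],[0,0,0]],
    [[0.046,0,0],[0,0,0]],
    [[0.044,0,0],[0,0,0]],
    [[0,0,0.006],[0,0,0]],
    [[0,0,0.005],[0,0,0]],
    [[0,0,0],[0,0,0]]
  ]
}}

```text
time: 20.2
ee_pos: [0.442, -0.1579, 0.0581]
orientation: [[-0.976, -0.216, 0.0], [-0.216, 0.976, -0.0], [-0.0, -0.0, -1.0]]
wrist_force: [0.2, 0.5, 1.1]
grip_width: 0.0001
grip_force: 0.0
```

>>> {"fn": "arm_command", "kwargs": {
  "motion": [
    [[0,0,0.001],[0,0,0]],
    [[0,0,0.001],[0,0,0]],
    [[0,0,0.001],[0,0,0]],
    [[0,0,0],[0,0,0]]
  ]
}}

```text
time: 20.7
ee_pos: [0.4418, -0.1579, 0.0553]
orientation: [[-0.977, -0.215, 0.001], [-0.215, 0.977, -0.0], [-0.001, -0.0, -1.0]]
wrist_force: [1.7, -1.0, 2.7]
grip_width: -0.0003
grip_force: 1.1
```

>>> {"fn": "arm_command", "kwargs": {
  "motion": [
    [[0,0,0.0007],[0,0,0]],
    [[0,0,0.0007],[0,0,0]],
    [[0,0,0],[0,0,0]]
  ]
}}

```text
time: 21.08
ee_pos: [0.4418, -0.1579, 0.054]
orientation: [[-0.977, -0.215, 0.001], [-0.215, 0.977, 0.0], [-0.001, -0.0, -1.0]]
wrist_force: [0.9, 1.5, 6.1]
grip_width: 0.0003
grip_force: 3.2
```

>>> {"fn": "arm_command", "kwargs": {
  "motion": [
    [[0,0,0.0007],[0,0,0]],
    [[0,0,0.0007],[0,0,0]],
    [[0,0,0],[0,0,0]]
  ]
}}

```text
time: 21.45
ee_pos: [0.4417, -0.1578, 0.053]
orientation: [[-0.977, -0.215, 0.001], [-0.215, 0.977, 0.0], [-0.001, -0.0, -1.0]]
wrist_force: [-2.6, 2.0, 20.5]
grip_width: -0.0005
grip_force: 10.3
```

Corner 1 has met its cushion (20.5 N at 0.053). Next is corner 2.

>>> {"fn": "arm_command", "kwargs": {
  "motion": [
    [[0,0,-0.012],[0,0,0]],
    [[0,-0.036,0],[0,0,0]],
    [[0,-0.036,0],[0,0,0]],
    [[0,0,0],[0,0,0]],
    [[0,0,0.005],[0,0,0]],
    [[0,0,0.004],[0,0,0]],
    [[0,0,0.001],[0,0,0]],
    [[0,0,0],[0,0,0]]
  ]
}}

```text
time: 22.45
ee_pos: [0.4566, -0.2277, 0.0543]
orientation: [[-0.976, -0.216, -0.0], [-0.216, 0.976, 0.0], [0.0, 0.0, -1.0]]
wrist_force: [-0.4, -0.3, 0.9]
grip_width: 0.0001
grip_force: 0.0
```

>>> {"fn": "arm_command", "kwargs": {
  "motion": [
    [[0,0,0.0007],[0,0,0]],
    [[0,0,0.0007],[0,0,0]],
    [[0,0,0],[0,0,0]]
  ]
}}

```text
time: 22.82
ee_pos: [0.4567, -0.228, 0.0533]
orientation: [[-0.977, -0.215, 0.0], [-0.215, 0.977, 0.0], [-0.0, 0.0, -1.0]]
wrist_force: [-3.1, 3.2, 10.6]
grip_width: 0.0001
grip_force: 5.3
```

>>> {"fn": "arm_command", "kwargs": {
  "motion": [
    [[0,0,0.0007],[0,0,0]],
    [[0,0,0],[0,0,0]],
    [[0,0,0],[0,0,0]]
  ]
}}

```text
time: 23.2
ee_pos: [0.4567, -0.2282, 0.0529]
orientation: [[-0.977, -0.215, 0.0], [-0.215, 0.977, -0.0], [-0.0, -0.0, -1.0]]
wrist_force: [-5.6, 1.9, 16.9]
grip_width: 0.0
grip_force: 8.7
```

>>> {"fn": "arm_command", "kwargs": {
  "motion": [
    [[0,0,0.0004],[0,0,0]],
    [[0,0,0],[0,0,0]],
    [[0,0,0],[0,0,0]]
  ]
}}

```text
time: 23.58
ee_pos: [0.4567, -0.2282, 0.0527]
orientation: [[-0.977, -0.215, 0.0], [-0.215, 0.977, -0.0], [-0.0, -0.0, -1.0]]
wrist_force: [-5.7, 3.5, 21.2]
grip_width: 0.0002
grip_force: 11.1
```

>>> {"fn": "arm_command", "kwargs": {
  "motion": [
    [[0,0,-0.014],[0,0,0]],
    [[-0.05,0,0],[0,0,0]],
    [[-0.05,0,0],[0,0,0]],
    [[-0.036,0,0],[0,0,0]],
    [[0,0,0.006],[0,0,0]],
    [[0,0,0.005],[0,0,0]],
    [[0,0,0.001],[0,0,0]],
    [[0,0,0],[0,0,0]]
  ]
}}

```text
time: 24.58
ee_pos: [0.589, -0.1995, 0.0543]
orientation: [[-0.977, -0.214, 0.0], [-0.214, 0.977, 0.0], [-0.0, -0.0, -1.0]]
wrist_force: [0.9, 2.0, 3.7]
grip_width: 0.0001
grip_force: 1.1
```

>>> {"fn": "arm_command", "kwargs": {
  "motion": [
    [[0,0,0.0007],[0,0,0]],
    [[0,0,0.0007],[0,0,0]],
    [[0,0,0],[0,0,0]]
  ]
}}

```text
time: 24.95
ee_pos: [0.5892, -0.1996, 0.0535]
orientation: [[-0.977, -0.214, 0.0], [-0.214, 0.977, -0.0], [-0.0, -0.0, -1.0]]
wrist_force: [-2.9, 1.7, 14.6]
grip_width: 0.0003
grip_force: 7.2
```

>>> {"fn": "arm_command", "kwargs": {
  "motion": [
    [[0,0,0.0006],[0,0,0]],
    [[0,0,0],[0,0,0]],
    [[0,0,0],[0,0,0]]
  ]
}}

```text
time: 25.32
ee_pos: [0.5894, -0.1997, 0.0532]
orientation: [[-0.977, -0.214, 0.001], [-0.214, 0.977, -0.0], [-0.001, -0.001, -1.0]]
wrist_force: [-5.1, 2.4, 19.4]
grip_width: 0.0001
grip_force: 9.7
```

>>> {"fn": "arm_command", "kwargs": {
  "motion": [
    [[0,0,-0.014],[0,0,0]],
    [[0,0.036,0],[0,0,0]],
    [[0,0.036,0],[0,0,0]],
    [[0,0,0],[0,0,0]],
    [[0,0,0.006],[0,0,0]],
    [[0,0,0.005],[0,0,0]],
    [[0,0,0.001],[0,0,0]],
    [[0,0,0],[0,0,0]]
  ]
}}

```text
time: 26.32
ee_pos: [0.5739, -0.1296, 0.0537]
orientation: [[-0.977, -0.214, -0.0], [-0.214, 0.977, -0.0], [0.0, -0.0, -1.0]]
wrist_force: [-0.4, 0.3, 1.2]
grip_width: -0.0003
grip_force: 0.3
```

>>> {"fn": "arm_command", "kwargs": {
  "motion": [
    [[0,0,0.0007],[0,0,0]],
    [[0,0,0.0007],[0,0,0]],
    [[0,0,0],[0,0,0]]
  ]
}}

```text
time: 26.7
ee_pos: [0.5741, -0.1294, 0.053]
orientation: [[-0.977, -0.214, 0.0], [-0.214, 0.977, -0.0], [-0.0, -0.0, -1.0]]
wrist_force: [-3.8, -0.6, 12.5]
grip_width: 0.0
grip_force: 6.3
```

>>> {"fn": "arm_command", "kwargs": {
  "motion": [
    [[0,0,0.0007],[0,0,0]],
    [[0,0,0],[0,0,0]],
    [[0,0,0],[0,0,0]]
  ]
}}

```text
time: 27.08
ee_pos: [0.5743, -0.1294, 0.0526]
orientation: [[-0.977, -0.214, 0.001], [-0.214, 0.977, -0.0], [-0.001, -0.001, -1.0]]
wrist_force: [-4.8, -0.5, 18.7]
grip_width: 0.0001
grip_force: 9.0
```

>>> {"fn": "arm_command", "kwargs": {
  "motion": [
    [[0,0,0.0003],[0,0,0]],
    [[0,0,0],[0,0,0]],
    [[0,0,0],[0,0,0]]
  ]
}}

```text
time: 27.45
ee_pos: [0.5743, -0.1294, 0.0525]
orientation: [[-0.977, -0.214, 0.001], [-0.214, 0.977, -0.0], [-0.001, -0.001, -1.0]]
wrist_force: [-4.9, -0.0, 20.8]
grip_width: 0.0
grip_force: 10.7
```

>>> {"fn": "arm_command", "kwargs": {
  "motion": [
    [[0,0,-0.014],[0,0,0]],
    [[0.046,0,0],[0,0,0]],
    [[0.046,0,0],[0,0,0]],
    [[0.044,0,0],[0,0,0]],
    [[0,0,0.006],[0,0,0]],
    [[0,0,0.005],[0,0,0]],
    [[0,0,0.001],[0,0,0]],
    [[0,0,0],[0,0,0]]
  ]
}}

```text
time: 28.45
ee_pos: [0.442, -0.1579, 0.0535]
orientation: [[-0.976, -0.216, 0.0], [-0.216, 0.976, -0.0], [-0.0, -0.0, -1.0]]
wrist_force: [-0.8, 0.1, 3.0]
grip_width: -0.0
grip_force: 1.8
```

>>> {"fn": "arm_command", "kwargs": {
  "motion": [
    [[0,0,0.0006],[0,0,0]],
    [[0,0,0.0006],[0,0,0]],
    [[0,0,0],[0,0,0]]
  ]
}}

```text
time: 28.82
ee_pos: [0.4418, -0.1579, 0.0528]
orientation: [[-0.977, -0.215, 0.001], [-0.215, 0.977, -0.0], [-0.001, -0.0, -1.0]]
wrist_force: [-2.8, 1.9, 16.6]
grip_width: -0.0
grip_force: 8.1
```

>>> {"fn": "arm_command", "kwargs": {
  "motion": [
    [[0,0,0.0006],[0,0,0]],
    [[0,0,0],[0,0,0]],
    [[0,0,0],[0,0,0]]
  ]
}}

```text
time: 29.2
ee_pos: [0.4418, -0.1579, 0.0524]
orientation: [[-0.977, -0.215, 0.001], [-0.215, 0.977, -0.0], [-0.001, -0.0, -1.0]]
wrist_force: [-5.3, 2.3, 23.3]
grip_width: 0.0002
grip_force: 11.7
```

>>> {"fn": "arm_command", "kwargs": {
  "motion": [
    [[0,0,-0.013],[0,0,0]],
    [[0,-0.036,0],[0,0,0]],
    [[0,-0.036,0],[0,0,0]],
    [[0,0,0],[0,0,0]],
    [[0,0,0.006],[0,0,0]],
    [[0,0,0.005],[0,0,0]],
    [[0,0,0.0005],[0,0,0]],
    [[0,0,0],[0,0,0]]
  ]
}}

```text
time: 30.2
ee_pos: [0.4566, -0.2275, 0.0532]
orientation: [[-0.976, -0.216, -0.0], [-0.216, 0.976, 0.0], [0.0, 0.0, -1.0]]
wrist_force: [-2.0, 1.2, 8.1]
grip_width: -0.0
grip_force: 4.0
```

>>> {"fn": "arm_command", "kwargs": {
  "motion": [
    [[0,0,0.0006],[0,0,0]],
    [[0,0,0.0004],[0,0,0]],
    [[0,0,0],[0,0,0]]
  ]
}}

```text
time: 30.58
ee_pos: [0.4566, -0.2277, 0.0526]
orientation: [[-0.976, -0.216, -0.0], [-0.216, 0.976, 0.0], [0.0, 0.0, -1.0]]
wrist_force: [-5.1, 2.8, 18.6]
grip_width: -0.0003
grip_force: 9.0
```

>>> {"fn": "arm_command", "kwargs": {
  "motion": [
    [[0,0,0.0004],[0,0,0]],
    [[0,0,0],[0,0,0]],
    [[0,0,0],[0,0,0]]
  ]
}}

```text
time: 30.95
ee_pos: [0.4566, -0.2277, 0.0525]
orientation: [[-0.976, -0.216, -0.0], [-0.216, 0.976, 0.0], [0.0, 0.0, -1.0]]
wrist_force: [-6.5, 1.6, 23.9]
grip_width: -0.0
grip_force: 11.9
```

>>> {"fn": "arm_command", "kwargs": {
  "motion": [
    [[0,0,-0.013],[0,0,0]],
    [[-0.05,0,0],[0,0,0]],
    [[-0.05,0,0],[0,0,0]],
    [[-0.036,0,0],[0,0,0]],
    [[0,0,0.006],[0,0,0]],
    [[0,0,0.005],[0,0,0]],
    [[0,0,0.0005],[0,0,0]],
    [[0,0,0],[0,0,0]]
  ]
}}

```text
time: 31.95
ee_pos: [0.5888, -0.1991, 0.0535]
orientation: [[-0.977, -0.215, -0.0], [-0.215, 0.977, 0.0], [0.0, 0.0, -1.0]]
wrist_force: [-0.0, 2.3, 4.2]
grip_width: -0.0
grip_force: 1.7
```

>>> {"fn": "arm_command", "kwargs": {
  "motion": [
    [[0,0,0.0006],[0,0,0]],
    [[0,0,0.0004],[0,0,0]],
    [[0,0,0],[0,0,0]]
  ]
}}

```text
time: 32.33
ee_pos: [0.5891, -0.1992, 0.053]
orientation: [[-0.977, -0.215, 0.0], [-0.215, 0.977, 0.0], [-0.0, 0.0, -1.0]]
wrist_force: [-3.6, 3.9, 14.7]
grip_width: 0.0003
grip_force: 6.9
```

>>> {"fn": "arm_command", "kwargs": {
  "motion": [
    [[0,0,0.0008],[0,0,0]],
    [[0,0,0],[0,0,0]],
    [[0,0,0],[0,0,0]]
  ]
}}

```text
time: 32.7
ee_pos: [0.5892, -0.1993, 0.0526]
orientation: [[-0.977, -0.215, 0.0], [-0.215, 0.977, -0.0], [-0.0, -0.0, -1.0]]
wrist_force: [-4.8, 3.8, 19.0]
grip_width: -0.0002
grip_force: 9.5
```

>>> {"fn": "arm_command", "kwargs": {
  "motion": [
    [[0,0,-0.013],[0,0,0]],
    [[0,0.036,0],[0,0,0]],
    [[0,0.036,0],[0,0,0]],
    [[0,0,0],[0,0,0]],
    [[0,0,0.006],[0,0,0]],
    [[0,0,0.005],[0,0,0]],
    [[0,0,0.0005],[0,0,0]],
    [[0,0,0],[0,0,0]]
  ]
}}

```text
time: 33.7
ee_pos: [0.5741, -0.1299, 0.0531]
orientation: [[-0.977, -0.214, 0.0], [-0.214, 0.977, -0.0], [-0.0, -0.0, -1.0]]
wrist_force: [-2.3, -0.9, 10.2]
grip_width: -0.0001
grip_force: 4.6
```

>>> {"fn": "arm_command", "kwargs": {
  "motion": [
    [[0,0,0.0006],[0,0,0]],
    [[0,0,0.0004],[0,0,0]],
    [[0,0,0],[0,0,0]]
  ]
}}

```text
time: 34.08
ee_pos: [0.5743, -0.1299, 0.0526]
orientation: [[-0.977, -0.214, 0.001], [-0.214, 0.977, -0.0], [-0.001, -0.001, -1.0]]
wrist_force: [-5.0, -0.2, 18.4]
grip_width: -0.0003
grip_force: 8.9
```

>>> {"fn": "arm_command", "kwargs": {
  "motion": [
    [[0,0,0.0003],[0,0,0]],
    [[0,0,0],[0,0,0]],
    [[0,0,-0.03],[0,0,0]],
    [[0,0,-0.06],[0,0,0]],
    [[0,0.06,-0.03],[0,0,0]],
    [[0,0.06,0],[0,0,0]],
    [[0,0.06,0],[0,0,0]],
    [[0,0,0],[0,0,0]]
  ]
}}

```text
time: 35.08
ee_pos: [0.5355, 0.0471, 0.1695]
orientation: [[-0.975, -0.22, -0.0], [-0.22, 0.975, 0.001], [0.0, 0.001, -1.0]]
wrist_force: [-0.1, -0.3, 0.3]
grip_width: -0.0002
grip_force: 0.0
```

>>> {"fn": "arm_command", "kwargs": {
  "motion": [
    [[0,0,0],[0,0,0]],
    [[0,0,0],[0,0,0]],
    [[0,0,0],[0,0,0]],
    [[0,0,0],[0,0,0]]
  ]
}}

```text
time: 35.58
ee_pos: [0.5363, 0.0424, 0.1696]
orientation: [[-0.977, -0.214, -0.0], [-0.214, 0.977, -0.0], [0.0, -0.0, -1.0]]
wrist_force: [0.2, 0.1, -0.4]
grip_width: 0.0002
grip_force: 0.0
```

```bash
python3 - <<'E'
from h import *
import cv2
t=camera("top")[:,:,::-1];s=camera("side")[:,:,::-1]
f=lambda im,u,v:cv2.resize(im[v:v+130,u:u+100],None,fx=4,fy=4,interpolation=cv2.INTER_CUBIC)
cv2.imwrite("pics/r.png",np.hstack([f(t,330,180),f(s,258,200)]))
Rz=R.from_euler("z",12.2,degrees=True).as_matrix()
for z in(.0815,):
    print(z,((proj("side",rect(.094,.069,z)@Rz.T+[.5157,-.1785,0])-[258,200])*4+[400,0]).round(),((proj("top",rect(.094,.069,z)@Rz.T+[.5157,-.1785,0])-[330,180])*4).round())
E
```

```text
0.0815 [[698. 207.]
 [397. 271.]
 [456. 441.]
 [786. 362.]] [[ 43. 152.]
 [109. 448.]
 [326. 400.]
 [259. 106.]]
```

View pics/r.png

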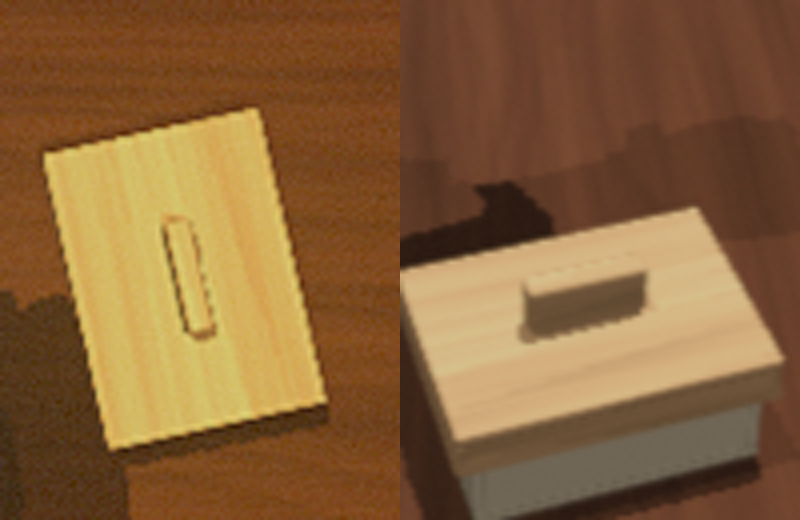

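The lid is level and aligned: top corners (43,153), (260,108), (327,403), (110,450), and side corners within about 2 crop pixels of the home prediction. Handing in.

```bash
python3 -c "
from workcell import ctrl
print(ctrl.sign_off())"
```

```text
the job is handed in; nothing more can be done
None
```

The lid is on the dish, lined up and level, each corner was pressed until it met its cushion (about 19–24 N), and the job was handed in at about 36 s with the arm clear.

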